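# Set a whetstone in its sharpening board

### The job

Set the whetstone up for sharpening: lay it flat on the sharpening board between the clamp cam and the two steel dowels, push it squarely against both dowels and slide it along them past the soft buffer until it bears on the block of the end stop, and keep it pressed there for a moment. Press gently, because the brittle stone chips if it is rammed into the metal; only once it sits tight on all three points swing the clamp lever fully round to lock it, and let go without disturbing the glass or the mug.

Things in the scene. Friction and masses are not known exactly. Their poses are not given: they have to be found in the camera images.
- stone_mid (a point): centre of the whetstone, a loose plain block 180 x 60 x 32 mm with square faces, about 0.6 kg, grey lower layer and cream upper layer; it starts lying flat on the worktop, so this point is 16 mm above its underside. Axes: x along its length (either end may serve as the front), y across its width, z up
- holder: the sharpening board, a fixed beech board on rubber feet, deck top 22 mm above the worktop; it spans x = -102 to 136 mm, y = -96 to 54 mm. Its origin lies at worktop height; a stone that is home lies along x on the deck with its centre line at y = 0. x points to the end stop, y to the two dowels, z up. On the deck the stone takes about 2 to 6 N to slide
- dowel_near: upright steel dowel, 12 mm diameter, 19 mm tall above the deck, at x = -62, y = 36 mm of the board (its side that meets the stone is at y = 30 mm); origin at its foot; does not move on the board
- dowel_far: the second, equal dowel, at x = 72, y = 36 mm of the board; origin at its foot
- end_stop: track of the adjustable end stop, let into the deck; origin at x = 88, y = 0 mm of the board, deck height. On it an aluminium block, 20 x 32 x 18 mm, is screwed tight somewhere along x: its flat face towards the stone lies 0 to 22 mm beyond this origin. The setting is not measured; feel for it. A soft buffer stands 3 mm out of the face and yields at about 1 N until the stone meets the block
- clamp_lever (a joint): angle of the cam lever in rad: 0 = open, grows as the lever is swung clockwise seen from above, 1.75 = fully locked against its end stop. It stays where it is left. From about 1.3 the cam bites on a stone that lies against the dowels (2 to 4 N at the knob) and eases past dead centre at 1.66
- lever_knob (a point): red upright knob at the end of the clamp lever, 17 mm diameter, standing from 32 to 72 mm above the worktop; this point is 58 mm above the worktop. It moves on a circle of 70 mm radius about the cam axis: in the board's frame it points to 290 deg (away from the stone) at 0 rad and to 190 deg (back along the stone's side, away from the end stop) when locked
- stone: the whetstone itself; origin at the centre of its underside, 16 mm below stone_mid; same axes
- glass: loose drinking glass, 83 mm diameter, 86 mm tall, a bystander; origin at the centre of its underside
- mug: loose cream mug, 78 x 116 x 97 mm, a bystander; origin at the centre of its underside
- cam_axis (a point): upright axis of cam and lever, at x = -36, y = -59.5 mm of the board, at deck height. The cam is a black disc of 40 mm diameter set 10 mm off this axis, its top 17 mm above the deck. With the lever open (below 0.25 rad) the gap between cam and dowels is 7 to 10 mm wider than the stone

How it is judged:
On the way:
1. with the lever still open, the stone lies square against both dowels and is kept pressed on the end stop (value of joint clamp_lever below 0.7 rad and y of stone_mid in the frame of holder above -0.0015 m and angle between the x axis of stone and the x axis of holder, either way round below 0.015 rad and z of stone_mid in the frame of holder below 0.0405 m and contact force between stone and end_stop above 4 N), for 0.2 s.
At the end, for the whole second after the job is handed in: The lever is locked (beyond 1.64 rad) and the stone lies at rest flat on the deck, clamped on the dowels (within 1.5 mm of touching them and 0.015 rad of square), its end still holding the end stop's buffer pressed in (over 0.6 N, that is within about 1.5 mm of the block) (value of joint clamp_lever above 1.64 rad and y of stone_mid in the frame of holder between -0.0015 and 0.002 m and angle between the x axis of stone and the x axis of holder, either way round below 0.015 rad and z of stone_mid in the frame of holder below 0.0405 m and contact force between stone and end_stop above 0.6 N and contact force between stone and dowel_near above 1 N and linear speed of stone below 0.01 m/s).
It fails at once if the stone is pressed on the end stop or on a dowel with more than 30 N, which chips it (contact force between stone and end_stop above 30 N or contact force between stone and dowel_near above 30 N or contact force between stone and dowel_far above 30 N).
It fails at once if the glass or the mug is moved by more than 20 mm (distance of any of glass, mug from where it was at the start of the episode above 0.02 m).
It also fails if it takes over 72 s, if anything falls off the work surface, if the arm or the gripper's body presses on something with over 40 N, if the wrist force passes 120 N, or if a joint passes its speed limit or range.

### The arm

A 6-joint arm with a two-finger parallel gripper is mounted at the origin on a cart in front of the work surface, level with it; the furniture and walls round the work are solid. World frame = base frame: x ahead of the robot, y to its left, z up, the work surface at z = 0. Lengths are in m, angles in rad, forces in N, time in s.
With the tool pointing down it reaches from about 0.35 to 0.85 m from the base axis. Payload 8.1 kg.
Tool frame: the origin (TCP) lies at the very end of the fingers, on their centre line; the grasp point (between the pads) lies robot.grip_point_offset behind it (robot.grip_point_offset is the distance from the TCP to the grasp point, in m); z points along the fingers, y is the line along which they close (so a half turn about z gives the same grasp; the last joint's range is limited). The gripper opens to 93 mm and grips with 3 to 60 N. Pads are 15 mm wide; open, the fingers measure 128 mm over their backs; the gripper's body (75 mm by 188 mm) begins 65 mm behind the grasp point.
Start: joints at [1.261, 0.13, 1.488, -0, 1.523, -0.085], TCP at [0.134, 0.585, 0.219] pointing down, gripper open.
Joint ranges: [-2.96, 2.96], [-0.89, 2.26], [0.02, 2.5], [-1.34, 4.48], [0, 2.73], [-2.66, 2.66]. Speed limits (rad/s): [2.39, 2.39, 2.79, 3.14, 3.14, 3.14].

### API

Orientations are given as a rotation vector (axis times angle).
In Python, from plant import robot, eyes gives the robot as it stands. The module is installed in compiled form; this text tells all that it offers.
- The arm moves only by the tool apply_moves, never from a script. Its argument "steps" is one flat list of numbers, 7 for each row, row after row: the shift along the tool's x, y, z in units of 30 mm (1.0 is 30 mm), then the turn, a rotation vector about the tool's x, y, z in units of 6 degrees (1.0 is 6 degrees), then the opening in per cent of the stroke, from 0 (shut) to 100 (fully open). In form: [dx, dy, dz, ax, ay, az, fingers, dx, dy, dz, ax, ay, az, fingers, ...]. A call has 1 to 12 rows; each row shifts and turns the commanded pose from where the row before left it, along the tool's axes as they then stand; what a row does not reach is not made up. A row lasts 1/12 s, in which the tool goes at most 41.7 mm and 7.16 degrees, less where a joint would pass 70% of its speed; a pose out of reach is approached as far as the arm can. A call is refused whole if a number of a shift passes 1 or a number of a turn 1, either way. A call with a gripper value outside its range is refused whole. The fingers move at their own pace and stop on an object; "grip_force" is the grip in N (left out, the last holds). Time passes only in rows, so rows that do not move let the fingers close. It gives the time, the measured TCP pose, the force, the opening and the grip force at its end, in the units of the state.
- robot.read_state(): the state, without advancing time (a new reading comes with each control period).
- eyes.read_camera(name): name is "side" or "top"; returns the picture (420x560x3 uint8, red, green, blue); there is no depth.
- eyes.calibration(name): a dict with "K" (3x3 intrinsics, pixels), "R" (3x3) and "t" (3): a world point X has camera coordinates R X + t. Camera axes: x right, y down, z forward; pixel columns grow to the right and rows downward; lengths in m; the calibration is good to about 2 mm. A picture is of the moment at which its call begins. calibration takes no time and is no camera call.
- robot.close_job(): hands the job in; it is judged then, once.
Trained networks look in the newest picture that a camera, given by its name, has taken for a name from the list of things; names that differ only in an ending like _2 or _b are one class to them, and where a whole thing is asked for, a point or a joint stands for the part that bears it (a point fixed in the world has none). Each returns a list of dicts, best first, with "conf" (0 to 1); they miss things now and then, are a little off and sometimes report something else, mostly with a low value. They report only what shows in the picture. A call takes as long as a camera call.
- eyes.search_frame(camera, thing): "rect" ([left, top, width, height] in pixels, round what is visible of it).
- eyes.place_of(camera, thing): "xy" ([column, row] in pixels: a listed point, or the origin of a listed thing).
The state is a dict: "t": time; "q": joint angles; "dq": joint speeds; "joint_torque": joint torques, N m; "tool_pos": TCP position; "orientation": TCP orientation; "force": force on the tool from outside, world axes, zero at the start; "wrist_torque": the same for the moment, N m; "opening": finger opening in m; "gripper_force": force on a finger pad.
Only numpy, scipy, OpenCV 4.12 (cv2) and the standard library are available. Lean on these libraries where they do the work, as an engineer would, in place of code of your own. Each camera call takes 0.05 s, during which the arm holds its last target. There are 200 camera calls.

## Working session

There is one attempt and no reset: what is moved stays moved. The work goes in short steps, Python scripts to look and compute and a tool call to move; the robot and the scene stay as the last step left them, time stands still between calls to the robot, and variables do not carry over. Pictures are saved under pics/ and viewed, at most 10 in all, crops included, and the job is handed in when it is done.

Besides the shell and the picture viewer there is one more tool, called after "Call:" as a command line: name --argument value ..., lists and objects as JSON in quotes. apply_moves: Moves the arm, as the interface text tells. Its arguments: {"type":"object","properties":{"steps":{"type":"array"},"grip_force":{"type":"number"}},"required":["steps"]}

```bash
mkdir -p pics
cat > h.py <<'E'
import numpy as np, cv2
from plant import robot, eyes
def cal(c):
    d=eyes.calibration(c); return np.array(d["K"]),np.array(d["R"]),np.array(d["t"])
def ray(c,uv,z):
    K,R,t=cal(c); d=R.T@np.linalg.inv(K)@np.array([uv[0],uv[1],1.]); o=-R.T@t
    return o+d*(z-o[2])/d[2]
def proj(c,X):
    K,R,t=cal(c); p=K@(R@np.array(X)+t); return p[:2]/p[2]
def tri(uv1,uv2):
    A=[]
    for c,uv in(("side",uv1),("top",uv2)):
        K,R,t=cal(c); P=K@np.c_[R,t]; A+= [uv[0]*P[2]-P[0],uv[1]*P[2]-P[1]]
    return np.linalg.svd(np.array(A))[2][-1][:3]/np.linalg.svd(np.array(A))[2][-1][3]
def shot(c,n):
    im=eyes.read_camera(c); cv2.imwrite(f"pics/{n}.png",im[:,:,::-1]); return im
E
python3 - <<'E'
from h import *
np.set_printoptions(precision=4,suppress=True)
s=robot.read_state(); print(s, robot.grip_point_offset)
for c in("side","top"):
    shot(c,c+"0"); K,R,t=cal(c); print(c,-R.T@t, K[0,0], R[2])
    for n,z in(("stone_mid",.016),("holder",0),("dowel_near",.022),("dowel_far",.022),("end_stop",.022),("lever_knob",.058),("cam_axis",.022),("glass",0),("mug",0)):
        r=eyes.place_of(c,n)
        print(n,[(np.round(d["xy"],1),round(d["conf"],2),ray(c,d["xy"],z)[:2]) for d in r[:2]])
E
```

```text
{'t': 0.0, 'q': array([ 1.2606,  0.1312,  1.4892, -0.    ,  1.523 , -0.0854]), 'dq': array([-0.0023, -0.0006,  0.0016,  0.0008, -0.0007,  0.0017]), 'joint_torque': array([  0.0004, -55.9829, -49.1762,   0.0767,   0.0352,  -0.    ]), 'tool_pos': array([0.1336, 0.5844, 0.2176]), 'orientation': array([-0.3524, -3.1214,  0.0028]), 'force': array([-0.549 ,  0.2078,  1.1873]), 'wrist_torque': array([ 0.0499,  0.0063, -0.0395]), 'gripper_force': 0.0, 'opening': 0.09264739466691817} 0.0188
side [-0.141  -0.698   0.7651] 458.407003714678 [ 0.6183  0.4903 -0.6142]
stone_mid [(array([321.9, 270.8]), 0.94, array([ 0.4726, -0.327 ]))]
holder [(array([224.7, 196.5]), 0.63, array([0.5438, 0.0469]))]
dowel_near [(array([199.6, 188.4]), 0.57, array([0.5065, 0.1036]))]
dowel_far [(array([245.7, 182.9]), 0.42, array([0.6058, 0.0246]))]
end_stop [(array([256. , 185.4]), 0.66, array([ 0.6153, -0.0052]))]
lever_knob [(array([229.7, 210.8]), 0.6, array([ 0.4586, -0.0594]))]
cam_axis [(array([220.3, 209.2]), 0.86, array([ 0.4784, -0.0038]))]
glass [(array([330.8, 225.9]), 0.92, array([ 0.628, -0.247]))]
mug [(array([383.4, 242.1]), 0.94, array([ 0.6601, -0.3803]))]
top [ 0.3615 -0.1585  1.0574] 395.83291628622356 [ 0.2054  0.0254 -0.9783]
stone_mid [(array([346.1, 247.8]), 0.89, array([ 0.481 , -0.3253]))]
holder [(array([214.4, 216.1]), 0.68, array([0.532 , 0.0332]))]
dowel_near [(array([190.1, 220.3]), 0.43, array([0.5106, 0.0918]))]
dowel_far [(array([216. , 185.4]), 0.48, array([0.6124, 0.0363]))]
end_stop [(array([230.6, 184.1]), 0.48, array([ 0.62  , -0.0025]))]
lever_knob [(array([245.1, 246.6]), 0.66, array([ 0.4531, -0.065 ]))]
cam_axis [(array([224.8, 236.3]), 0.88, array([ 0.4778, -0.0053]))]
glass [(array([321.2, 194.7]), 0.89, array([ 0.621 , -0.2503]))]
mug [(array([369.4, 184.2]), 0.69, array([ 0.6642, -0.38  ]))]
```

View pics/top0.png

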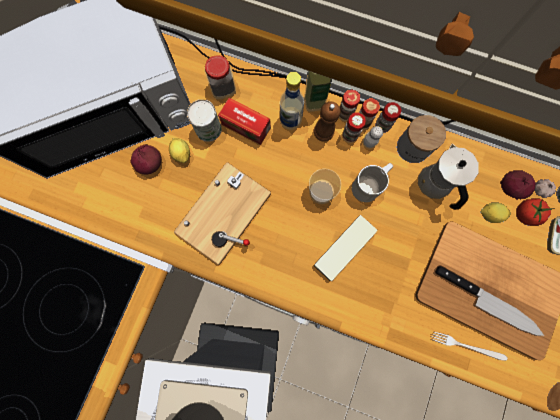

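View pics/side0.png

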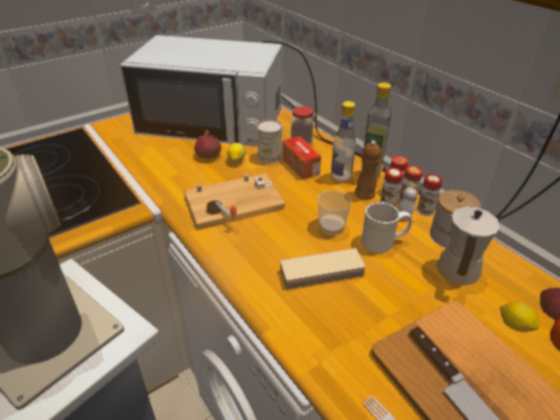

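```bash
cat > m.py <<'E'
from h import *
from scipy.optimize import least_squares
np.set_printoptions(precision=4,suppress=True)
P={"dowel_near":(-.062,.036,.022),"dowel_far":(.072,.036,.022),"end_stop":(.088,0,.022),"cam_axis":(-.036,-.0595,.022),"holder":(0,0,0),"lever_knob":(-.036+.07*np.cos(np.radians(290)),-.0595+.07*np.sin(np.radians(290)),.058)}
obs=[]
for k in range(3):
  for c in("side","top"):
    if k: eyes.read_camera(c)
    for n in P:
        r=eyes.place_of(c,n)
        if r and r[0]["conf"]>.3: obs.append((c,n,np.array(r[0]["xy"])))
def w(x,p): 
    co,s=np.cos(x[2]),np.sin(x[2]); return np.array([x[0]+co*p[0]-s*p[1],x[1]+s*p[0]+co*p[1],p[2]])
f=lambda x:np.concatenate([proj(c,w(x,P[n]))-uv for c,n,uv in obs])
s=least_squares(f,[.54,.04,-.7],loss="soft_l1"); print(s.x); x=s.x
for (c,n,uv),r in zip(obs,f(x).reshape(-1,2)): print(c,n,r)
im=cv2.imread("pics/top0.png"); hsv=cv2.cvtColor(im,cv2.COLOR_BGR2HSV)
m=((hsv[...,1]<75)&(hsv[...,2]>170)).astype(np.uint8); m[:,:305]=0;m[:,390:]=0;m[:205]=0;m[295:]=0
c=max(cv2.findContours(m,0,cv2.CHAIN_APPROX_NONE)[0],key=cv2.contourArea)[:,0]
g=np.array([ray("top",q,.032)[:2] for q in c]); r=cv2.minAreaRect((g*1000).astype(np.float32)); print("stone",r)
big=cv2.resize(im[150:300,160:390],None,fx=3.4,fy=3.4,interpolation=cv2.INTER_CUBIC)
for p in [(-.102,-.096,.022),(.136,-.096,.022),(.136,.054,.022),(-.102,.054,.022),(-.062,.036,.041),(.072,.036,.041),(-.036,-.0595,.022),(.088,0,.022)]:
    u=(proj("top",w(x,p))-[160,150]+.5)*3.4; cv2.circle(big,tuple(int(a) for a in u),3,(255,0,0),-1)
b=cv2.boxPoints(r)/1000
for q in b:
    u=(proj("top",(*q,.032))-[160,150]+.5)*3.4; cv2.circle(big,tuple(int(a) for a in u),3,(0,0,255),-1)
cv2.imwrite("pics/big.png",big); print(b)
E
python3 m.py
```

```text
[ 0.5362  0.0371 -0.5513]
side dowel_near [-0.2973  1.1925]
side dowel_far [ 1.116  -2.4081]
side end_stop [0.0495 1.2091]
side cam_axis [-3.6055 -0.6461]
side holder [0.603  2.7111]
side lever_knob [1.6469 0.3109]
top dowel_near [-3.5964  2.8058]
top dowel_far [ 2.4958 -1.1905]
top end_stop [1.9787 3.4015]
top cam_axis [-4.1483  0.8864]
top holder [-1.205  -1.6507]
top lever_knob [-0.3201 -2.9042]
side dowel_near [-0.9973 -0.1075]
side dowel_far [ 1.016  -1.2081]
side cam_axis [-3.7055  0.6539]
side holder [2.803  2.4111]
side lever_knob [3.8469 2.2109]
top dowel_near [-1.2964  0.7058]
top dowel_far [ 2.1958 -0.6905]
top end_stop [-1.8213  3.0015]
top cam_axis [-6.8483 -0.4136]
top holder [0.895  2.1493]
top lever_knob [ 1.7799 -0.4042]
side dowel_near [-2.0973  3.7925]
side dowel_far [46.216  -6.1081]
side holder [-0.097   1.9111]
side lever_knob [ 2.0469 -0.3891]
top dowel_near [-1.4964  0.2058]
top dowel_far [ 0.4958 -0.3905]
top end_stop [  6.4787 -47.9985]
top cam_axis [-6.5483  1.2864]
top holder [-3.705  -0.2507]
top lever_knob [-1.0201 -1.2042]
stone ((481.2242736816406, -322.3481750488281), (60.18964767456055, 178.984375), 52.32313537597656)
[[ 0.392  -0.2915]
 [ 0.5337 -0.4009]
 [ 0.5704 -0.3532]
 [ 0.4288 -0.2438]]
```

View pics/big.png

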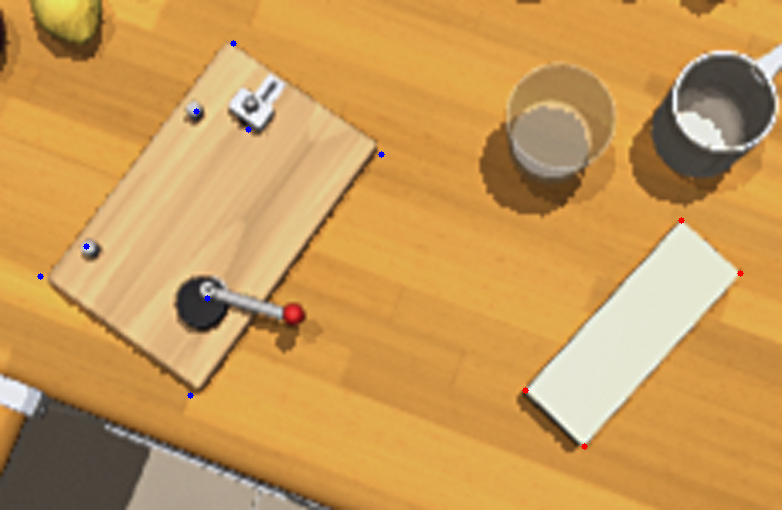

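```bash
cat > m2.py <<'E'
from h import *
from scipy.optimize import least_squares
np.set_printoptions(precision=4,suppress=True)
def w(x,p): 
    co,s=np.cos(x[2]),np.sin(x[2]); return np.array([x[0]+co*p[0]-s*p[1],x[1]+s*p[0]+co*p[1],p[2]])
px=lambda a:np.array(a)/3.4+[160,150]-.5
C={(.136,.054,.022):(234,44),(.136,-.096,.022):(380,148),(-.102,-.096,.022):(198,384),(-.102,.054,.022):(50,280),(-.062,.036,.040):(90,246),(.072,.036,.040):(195,109)}
f=lambda x:np.concatenate([proj("top",w(x,p))-px(u) for p,u in C.items()])
s=least_squares(f,[.54,.04,-.55]); print(s.x,f(s.x).reshape(-1,2))
im=cv2.imread("pics/top0.png"); hsv=cv2.cvtColor(im,cv2.COLOR_BGR2HSV)
print(hsv[200,230],hsv[230,200],hsv[230,290],hsv[150,220],hsv[240,180])
m=((hsv[...,1]<150)&(hsv[...,2]>120)).astype(np.uint8); m[:,:170]=0;m[:,275:]=0;m[:155]=0;m[270:]=0
m=cv2.morphologyEx(m,cv2.MORPH_OPEN,np.ones((3,3)))
cs=max(cv2.findContours(m,0,cv2.CHAIN_APPROX_NONE)[0],key=cv2.contourArea)[:,0]
g=np.array([ray("top",q,.022)[:2] for q in cs]); r=cv2.minAreaRect((g*1000).astype(np.float32)); print(r)
print(cv2.boxPoints(r)); print([w(s.x,p) for p in list(C)[:4]])
# robust edge fit: only points near the edges of the fit
E=[]
def loc(x,g): d=g-x[:2]; co,si=np.cos(x[2]),np.sin(x[2]); return np.c_[d[:,0]*co+d[:,1]*si,-d[:,0]*si+d[:,1]*co]
def res(x):
    l=loc(x,g); return np.min(np.abs(np.c_[l[:,0]-.136,l[:,0]+.102,l[:,1]-.054,l[:,1]+.096]),1)
e=least_squares(res,s.x,loss="soft_l1",f_scale=.001); print(e.x,np.percentile(res(e.x),[50,80,95]))
k=[("side",(0,0))]
print("knob",ray("top",px((293,312)),.066), "pred",w(e.x,(-.036+.07*np.cos(np.radians(290)),-.0595+.07*np.sin(np.radians(290)),.058)))
si=cv2.imread("pics/side0.png")
crop=cv2.resize(si[165:295,170:370],None,fx=4,fy=4,interpolation=cv2.INTER_CUBIC)
for x,col in((s.x,(255,0,0)),(e.x,(0,255,0))):
  for p in list(C)+[(-.036+.07*np.cos(np.radians(290)),-.0595+.07*np.sin(np.radians(290)),.072)]:
    u=(proj("side",w(x,p))-[170,165]+.5)*4; cv2.circle(crop,tuple(int(a) for a in u),3,col,-1)
for q in [[0.392,-0.2915],[0.5337,-0.4009],[0.5704,-0.3532],[0.4288,-0.2438]]:
    u=(proj("side",(*q,.032))-[170,165]+.5)*4; cv2.circle(crop,tuple(int(a) for a in u),3,(0,0,255),-1)
cv2.imwrite("pics/sidebig.png",crop)
E
python3 m2.py
```

```text
[ 0.5386  0.0349 -0.5231] [[-0.6641 -1.2507]
 [ 0.7191 -0.6522]
 [ 0.2338  2.3793]
 [-1.264  -0.6911]
 [ 0.2123  0.0063]
 [ 0.7491 -0.038 ]]
[ 17 112 227] [ 16 114 217] [ 18 170 226] [ 17 175 213] [ 20 170 221]
((538.6940307617188, 2.83465576171875), (165.41969299316406, 236.97500610351562), 60.78456497192383)
[[ 394.909   -11.5206]
 [ 601.7386 -127.1869]
 [ 682.4791   17.1899]
 [ 475.6495  132.8562]]
[array([0.6834, 0.0137, 0.022 ]), array([ 0.6085, -0.1162,  0.022 ]), array([0.4023, 0.0027, 0.022 ]), array([0.4773, 0.1326, 0.022 ])]
[ 0.5396  0.0371 -0.5197] [0.0023 0.0112 0.0426]
knob [ 0.4658 -0.0656  0.066 ] pred [ 0.4669 -0.0657  0.058 ]
```

View pics/sidebig.png

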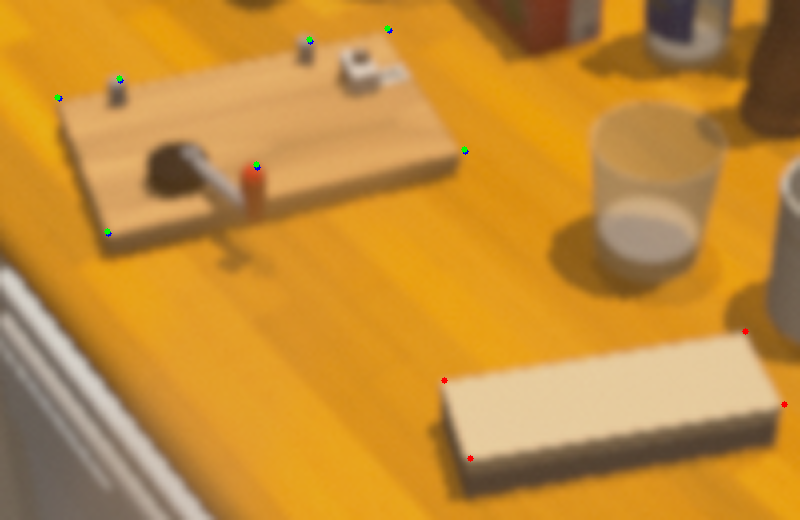

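```bash
cat > plan.py <<'E'
from h import *
from scipy.spatial.transform import Rotation as Ro
np.set_printoptions(precision=4,suppress=True)
B=np.array([.539,.036,-.5215])
def b2w(p): 
    c,s=np.cos(B[2]),np.sin(B[2]); return np.array([B[0]+c*p[0]-s*p[1],B[1]+s*p[0]+c*p[1]])
def w2b(p):
    c,s=np.cos(B[2]),np.sin(B[2]); d=np.array(p[:2])-B[:2]; return np.array([c*d[0]+s*d[1],-s*d[0]+c*d[1]])
def st():
    s=robot.read_state(); R=Ro.from_rotvec(s["orientation"]).as_matrix()
    yaw=np.degrees(np.arctan2(R[1,1],R[0,1])); return s,R,yaw
def show(*targets,yaw=None):
    s,R,y=st(); p=s["tool_pos"]
    print("t",s["t"],"pos",p,"board",w2b(p)*1000,"yaw",y,"tilt",R[:2,2],"open",s["opening"],"gf",s["gripper_force"])
    Rz=R
    if yaw is not None:
        d=y-yaw; print("turn about tool z deg",d,"units",d/6)
        Rz=R@Ro.from_euler("z",d,degrees=True).as_matrix()
        print("tilt fix:",(Ro.from_matrix(Rz).inv()*Ro.from_matrix(np.array([[np.cos(np.radians(yaw-90))*-1,np.cos(np.radians(yaw)),0],[np.sin(np.radians(yaw-90))*-1,np.sin(np.radians(yaw)),0],[0,0,-1]]))).as_rotvec(degrees=True)/6)
    for t in targets:
        print(np.round(t,4),"tool shift units",Rz.T@(np.array(t)-p)/.03); p=np.array(t)
E
python3 -c "
from plan import *
show((.35,.35,.22),(.42,.1,.22),(.481,-.322,.15),(.481,-.322,.006),yaw=52.3)"
```

```text
t 3.0 pos [0.1337 0.5849 0.2186] board [-624.8492  274.0382] yaw 77.1190992619085 tilt [-0. -0.] open 0.09256473689828056 gf 0.0
turn about tool z deg 24.819099261908505 units 4.1365165436514175
tilt fix: [-0.0006  0.     -0.    ]
[0.35 0.35 0.22] tool shift units [-10.4921  -1.7868  -0.0459]
[0.42 0.1  0.22] tool shift units [-6.9422 -5.1666  0.0003]
[ 0.481 -0.322  0.15 ] tool shift units [-10.211   -9.8863   2.3339]
[ 0.481 -0.322  0.006] tool shift units [0.     0.0003 4.8   ]
```

Call:
apply_moves --steps '[0,0,0,0,0,0.827,100,0,0,0,0,0,0.827,100,0,0,0,0,0,0.827,100,0,0,0,0,0,0.827,100,0,0,0,0,0,0.827,100,-1,-0.17,0,0,0,0,100,-1,-0.17,0,0,0,0,100,-1,-0.17,0,0,0,0,100,-1,-0.17,0,0,0,0,100,-1,-0.17,0,0,0,0,100,-1,-0.17,0,0,0,0,100,-1,-0.17,0,0,0,0,100]'

```text
t: 4.0
tool_pos: [0.2789, 0.4272, 0.2188]
orientation: [1.014, 2.973, 0.001]
force: [0.0, 0.3, -0.0]
opening: 0.0932
gripper_force: 0.0
```

Call:
apply_moves --steps '[-0.87,-0.15,0,0,0,0,100,-0.87,-0.15,0,0,0,0,100,-0.87,-0.15,0,0,0,0,100,-0.87,-0.15,0,0,0,0,100,-0.87,-0.65,0,0,0,0,100,-0.87,-0.65,0,0,0,0,100,-0.87,-0.65,0,0,0,0,100,-0.87,-0.65,0,0,0,0,100,-0.87,-0.65,0,0,0,0,100,-0.87,-0.65,0,0,0,0,100,-0.87,-0.65,0,0,0,0,100,-0.87,-0.65,0,0,0,0,100]'

```text
t: 5.0
tool_pos: [0.4197, 0.0976, 0.2189]
orientation: [1.014, 2.973, 0.001]
force: [0.7, -0.1, -0.4]
opening: 0.0932
gripper_force: 0.0
```

```bash
python3 -c "
from plan import *
show((.481,-.322,.15),(.481,-.322,.006),yaw=52.3)"
```

```text
t 5.0 pos [0.4197 0.0976 0.2189] board [-134.0901   -6.0231] yaw 52.3152430955854 tilt [0.0009 0.0001] open 0.09319936241353168 gf 0.0
turn about tool z deg 0.015243095585404376 units 0.0025405159309007295
tilt fix: [ 0.0061  0.0056 -0.    ]
[ 0.481 -0.322  0.15 ] tool shift units [-10.1673  -9.8186   2.2972]
[ 0.481 -0.322  0.006] tool shift units [ 0.0028 -0.0031  4.8   ]
```

Call:
apply_moves --steps '[-0.889,-0.818,0.19,0,0,0,100,-0.889,-0.818,0.19,0,0,0,100,-0.889,-0.818,0.19,0,0,0,100,-0.889,-0.818,0.19,0,0,0,100,-0.889,-0.818,0.19,0,0,0,100,-0.889,-0.818,0.19,0,0,0,100,-0.889,-0.818,0.19,0,0,0,100,-0.889,-0.818,0.19,0,0,0,100,-0.889,-0.818,0.19,0,0,0,100,-0.889,-0.818,0.19,0,0,0,100,-0.889,-0.818,0.19,0,0,0,100,-0.889,-0.818,0.19,0,0,0,100]'

```text
t: 6.0
tool_pos: [0.4928, -0.3316, 0.15]
orientation: [1.015, 2.973, -0.0]
force: [0.3, 0.6, 1.1]
opening: 0.093
gripper_force: 0.0
```

```bash
python3 -c "
from plan import *
show((.493,-.331,.15),(.493,-.331,.005),yaw=52.3)
im=shot('top','t2');shot('side','s2')
a=np.hstack([cv2.imread('pics/t2.png')[140:340,240:460],cv2.imread('pics/s2.png')[140:340,240:460]])
cv2.imwrite('pics/c2.png',cv2.resize(a,None,fx=1.8,fy=1.8))"
```

```text
t 6.0 pos [ 0.4928 -0.3316  0.15  ] board [ 143.0325 -341.7577] yaw 52.293684144471136 tilt [ 0.0003 -0.0002] open 0.09302429299387367 gf 0.0
turn about tool z deg -0.006315855528860936 units -0.0010526425881434893
tilt fix: [ 0.0006  0.0031 -0.    ]
[ 0.493 -0.331  0.15 ] tool shift units [ 0.0057  0.0203 -0.0007]
[ 0.493 -0.331  0.005] tool shift units [ 0.0016 -0.0003  4.8333]
```

View pics/c2.png

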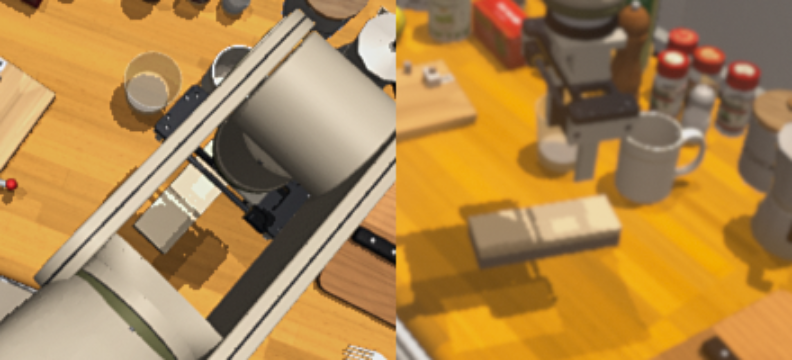

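Call:
apply_moves --steps '[0,0.02,0.8,0,0,0,100,0,0,0.8,0,0,0,100,0,0,0.8,0,0,0,100,0,0,0.8,0,0,0,100,0,0,0.7,0,0,0,100,0,0,0.6,0,0,0,100,0,0,0.33,0,0,0,100,0,0,0,0,0,0,100,0,0,0,0,0,0,60,0,0,0,0,0,0,60,0,0,0,0,0,0,60,0,0,0,0,0,0,60]' --grip_force 25

```text
t: 7.1
tool_pos: [0.4941, -0.3299, 0.007]
orientation: [1.014, 2.971, -0.001]
force: [-0.5, -0.0, 0.7]
opening: 0.071
gripper_force: 0.0
```

Call:
apply_moves --steps '[0,0,0,0,0,0,40,0,0,0,0,0,0,40,0,0,0,0,0,0,40,0,0,0,0,0,0,40,0,0,0,0,0,0,40,0,0,0,0,0,0,40]' --grip_force 25

```text
t: 7.6
tool_pos: [0.4935, -0.33, 0.0063]
orientation: [1.014, 2.972, -0.002]
force: [-2.3, -1.9, 6.3]
opening: 0.0602
gripper_force: 25.0
```

Call:
apply_moves --steps '[0,0,-0.3,0,0,0,40,0,0,-0.6,0,0,0,40,0,0,-0.8,0,0,0,40,0,0,-0.8,0,0,0,40,0,0,-0.8,0,0,0,40,0,0,-0.8,0,0,0,40,0,0,0,0,0,0,40,0,0,0,0,0,0,40]'

```text
t: 8.27
tool_pos: [0.4938, -0.3294, 0.1292]
orientation: [1.014, 2.971, -0.001]
force: [-0.1, 0.5, -7.0]
opening: 0.0599
gripper_force: 25.0
```

```bash
python3 -c "
from plan import *
print(robot.read_state()['force'],robot.read_state()['wrist_torque'])
show((*b2w((0,-.004)),.12),(*b2w((0,-.004)),.0285),yaw=60.12)"
```

```text
[-0.104   0.5345 -6.9542] [-0.0759 -0.0437 -0.0156]
t 8.2667 pos [ 0.4938 -0.3294  0.1292] board [ 142.8654 -339.3598] yaw 52.31217716204544 tilt [ 0.002  -0.0012] open 0.05989571878323786 gf 24.99507576227188
turn about tool z deg -7.807822837954561 units -1.30130380632576
tilt fix: [-0.0004  0.0225 -0.    ]
[0.537  0.0325 0.12  ] tool shift units [ 4.7629 11.1786  0.2936]
[0.537  0.0325 0.0285] tool shift units [0.0072 0.0001 3.05  ]
```

Call:
apply_moves --steps '[0,0,0,0,0,-0.65,40,0,0,0,0,0,-0.65,40,0.43,1,0,0,0,0,40,0.43,1,0,0,0,0,40,0.43,1,0,0,0,0,40,0.43,1,0,0,0,0,40,0.43,1,0,0,0,0,40,0.43,1,0,0,0,0,40,0.43,1,0,0,0,0,40,0.43,1,0,0,0,0,40,0.43,1,0,0,0,0,40,0.43,1,0,0,0,0,40]'

```text
t: 9.27
tool_pos: [0.5287, -0.0029, 0.1251]
orientation: [-0.809, -3.031, 0.001]
force: [1.1, -0.2, -5.3]
opening: 0.0597
gripper_force: 25.0
```

Call:
apply_moves --steps '[0.46,0.8,0.3,0,0,0,40,0,0.38,0.5,0,0,0,40,0,0,0.5,0,0,0,40,0,0,0,0,0,0,40,0,0,0,0,0,0,40,0,0,0,0,0,0,40]'

```text
t: 9.77
tool_pos: [0.5356, 0.0325, 0.0885]
orientation: [-0.81, -3.033, 0.001]
force: [0.3, -0.5, -5.0]
opening: 0.0595
gripper_force: 25.0
```

```bash
python3 -c "
from plan import *
show((*b2w((0,-.004)),.06),(*b2w((0,-.004)),.0285),yaw=60.12)
a=shot('top','t3');b=shot('side','s3')
a=np.hstack([cv2.imread('pics/t3.png')[130:310,130:350],cv2.imread('pics/s3.png')[110:290,140:360]])
cv2.imwrite('pics/c3.png',cv2.resize(a,None,fx=1.8,fy=1.8,interpolation=cv2.INTER_CUBIC))"
```

```text
t 9.7667 pos [0.5356 0.0325 0.0885] board [-1.1837 -4.7585] yaw 60.08344989396633 tilt [-0.0021 -0.    ] open 0.0595293181701344 gf 24.995438754558563
turn about tool z deg -0.036550106033665486 units -0.006091684338944248
tilt fix: [-0.0102 -0.0173 -0.    ]
[0.537  0.0325 0.06  ] tool shift units [-0.0412  0.0263  0.9485]
[0.537  0.0325 0.0285] tool shift units [-0.0019  0.0011  1.05  ]
```

View pics/c3.png

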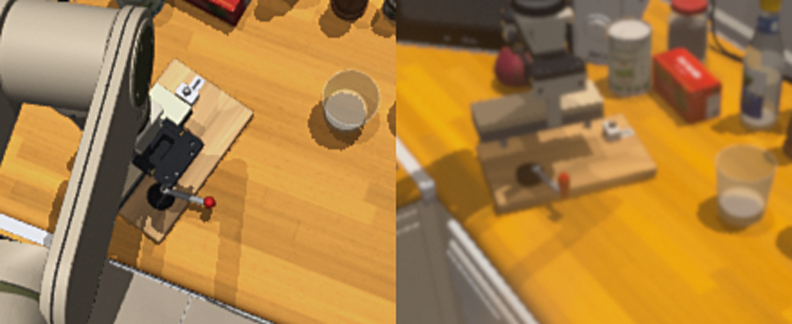

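Call:
apply_moves --steps '[-0.02,0.02,0.5,0,0,0,40,-0.02,0.01,0.5,0,0,0,40,0,0,0.2,0,0,0,40,0,0,0.15,0,0,0,40,0,0,0.15,0,0,0,40,0,0,0,0,0,0,40,0,0,0,0,0,0,40]'

```text
t: 10.45
tool_pos: [0.5382, 0.0329, 0.0448]
orientation: [0.81, 3.035, 0.0]
force: [-0.7, 0.3, -5.8]
opening: 0.0598
gripper_force: 25.0
```

Call:
apply_moves --steps '[0,0,0.1,0,0,0,40,0,0,0.1,0,0,0,40,0,0,0.1,0,0,0,40,0,0,0.08,0,0,0,40,0,0,0,0,0,0,40,0,0,0,0,0,0,40]'

```text
t: 10.95
tool_pos: [0.5377, 0.033, 0.0326]
orientation: [-0.81, -3.035, 0.0]
force: [0.3, -0.5, -4.7]
opening: 0.06
gripper_force: 25.0
```

Still no contact; lower gently.

Call:
apply_moves --steps '[0,0,0.05,0,0,0,40,0,0,0.04,0,0,0,40,0,0,0.03,0,0,0,40,0,0,0,0,0,0,40,0,0,0,0,0,0,40]'

```text
t: 11.37
tool_pos: [0.5379, 0.033, 0.0292]
orientation: [-0.81, -3.035, 0.0]
force: [1.3, 0.4, -5.3]
opening: 0.0596
gripper_force: 25.0
```

```bash
python3 -c "
from plan import *
print(robot.read_state()['force'],robot.read_state()['wrist_torque'])
show(yaw=60.12)"
```

```text
[ 1.2987  0.3842 -5.2626] [-0.0354 -0.0566  0.0428]
t 11.3667 pos [0.5379 0.033  0.0292] board [ 0.4987 -3.1583] yaw 60.11058996885868 tilt [-0.0002  0.    ] open 0.05959068597130787 gf 24.995445907115936
turn about tool z deg -0.009410031141314334 units -0.001568338523552389
tilt fix: [-0.0008 -0.0018 -0.    ]
```

Call:
apply_moves --steps '[0,0,0.025,0,0,0,40,0,0,0.02,0,0,0,40,0,0,0.01,0,0,0,40,0,0,0,0,0,0,40,0,0,0,0,0,0,40]'

```text
t: 11.78
tool_pos: [0.5381, 0.033, 0.0283]
orientation: [0.81, 3.035, -0.0]
force: [-4.6, 0.9, 4.5]
opening: 0.0598
gripper_force: 25.0
```

```bash
python3 -c "
from plan import *
px=lambda a:np.array(a)/3.4+[160,150]-.5
for a in [(230,105),(246,86),(272,108),(262,118)]: print(a,w2b(ray('top',px(a),.040))*1000)
for a in [(230,112),(258,132)]: print(a,w2b(ray('top',px(a),.022))*1000)
im=cv2.imread('pics/top0.png')[165:195,220:250]
cv2.imwrite('pics/es.png',cv2.resize(im,None,fx=18,fy=18,interpolation=cv2.INTER_CUBIC))
show(yaw=60.12)"
```

```text
(230, 105) [89.6355 16.0187]
(246, 86) [109.2668  15.167 ]
(272, 108) [106.8969 -12.1452]
(262, 118) [ 95.8704 -10.6535]
(230, 112) [87.6398 17.3577]
(258, 132) [ 87.5574 -10.6189]
t 11.7833 pos [0.5381 0.033  0.0283] board [ 0.74  -3.038] yaw 60.11298615810923 tilt [ 0.0003 -0.0001] open 0.05980711168072342 gf 24.996822774410248
turn about tool z deg -0.0070138418907674804 units -0.0011689736484612467
tilt fix: [ 0.0006  0.0029 -0.    ]
```

View pics/es.png

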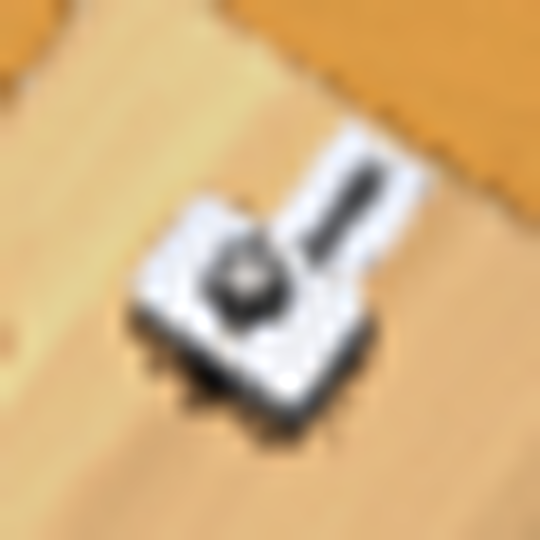

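Call:
apply_moves --steps '[0,0,-0.015,0,0,0,40,-0.07,0,0,0,0,0,40,-0.07,0,0,0,0,0,40,-0.07,0,0,0,0,0,40,0,0,0,0,0,0,40]'

```text
t: 12.2
tool_pos: [0.5438, 0.0301, 0.0284]
orientation: [0.81, 3.035, 0.001]
force: [-2.8, 1.7, 1.1]
opening: 0.0599
gripper_force: 25.0
```

Call:
apply_moves --steps '[0,0,0,0,0,0,72,0,0,0,0,0,0,72,0,0,0,0,0,0,72,0,0,0,0,0,0,72]'

```text
t: 12.53
tool_pos: [0.5437, 0.0298, 0.0282]
orientation: [0.81, 3.035, 0.0]
force: [-0.2, 0.1, -0.6]
opening: 0.0667
gripper_force: 0.0
```

Call:
apply_moves --steps '[0,0.05,0,0,0,0,72,0,0.04,0,0,0,0,72,0,0.03,0,0,0,0,72,0,0,0,0,0,0,72]'

```text
t: 12.87
tool_pos: [0.5453, 0.0331, 0.0282]
orientation: [0.81, 3.035, -0.0]
force: [0.2, -0.7, 0.0]
opening: 0.067
gripper_force: 0.0
```

```bash
cat >> plan.py <<'E'
def f():
    for _ in range(1):
        s,R,y=st(); c,si=np.cos(B[2]),np.sin(B[2]); F=s["force"]
        print("t %.2f"%s["t"],"board mm",w2b(s["tool_pos"])*1000,"z",s["tool_pos"][2],"Fb",[c*F[0]+si*F[1],-si*F[0]+c*F[1],F[2]],"Tq",s["wrist_torque"],"yaw",y,"open",s["opening"])
E
python3 -c "
from plan import *
f()"
```

```text
t 12.87 board mm [6.9243 0.6347] z 0.0281613708686558 Fb [np.float64(0.5791846304459252), np.float64(-0.5297574044306687), np.float64(0.023793861248614122)] Tq [-0.0313  0.0174 -0.0259] yaw 60.11793827394319 open 0.06704923045964352
```

Call:
apply_moves --steps '[0,0.017,0,0,0,0,72,0,0.017,0,0,0,0,72,0,0.017,0,0,0,0,72,0,0,0,0,0,0,72]'

```text
t: 13.2
tool_pos: [0.5458, 0.034, 0.0281]
orientation: [-0.81, -3.035, 0.001]
force: [-3.2, -3.3, 1.6]
opening: 0.0668
gripper_force: 2.1
```

Call:
apply_moves --steps '[0,0.017,0,0,0,0,72,0,0.017,0,0,0,0,72,0,0,0,0,0,0,72]'

```text
t: 13.45
tool_pos: [0.5465, 0.0352, 0.0281]
orientation: [0.81, 3.035, -0.0]
force: [-2.2, -3.2, 1.8]
opening: 0.0668
gripper_force: 1.9
```

```bash
python3 -c "
from plan import *
f()"
```

```text
t 13.45 board mm [6.9141 3.0221] z 0.028135949366709857 Fb [np.float64(-0.348902195170804), np.float64(-3.8763491880949017), np.float64(1.8014818020842092)] Tq [-0.6622  0.3108  0.0553] yaw 60.10763427192063 open 0.06679209163518314
```

Call:
apply_moves --steps '[0,0.015,0,0,0,0,72,0,0.01,0,0,0,0,72,0,0,0,0,0,0,72]'

```text
t: 13.7
tool_pos: [0.5469, 0.0359, 0.0281]
orientation: [0.81, 3.035, 0.0]
force: [-0.7, -3.1, 1.6]
opening: 0.0669
gripper_force: 1.8
```

Call:
apply_moves --steps '[0,0.015,0,0,0,0,72,0,0.01,0,0,0,0,72,0,0,0,0,0,0,72]'

```text
t: 13.95
tool_pos: [0.5472, 0.0366, 0.0281]
orientation: [-0.81, -3.035, -0.0]
force: [-1.1, -2.4, 1.8]
opening: 0.0671
gripper_force: 1.9
```

Call:
apply_moves --steps '[0,0.015,0,0,0,0,72,0,0.01,0,0,0,0,72,0,0,0,0,0,0,72]'

```text
t: 14.2
tool_pos: [0.5473, 0.0367, 0.0281]
orientation: [-0.81, -3.035, 0.001]
force: [-3.6, -5.8, 2.0]
opening: 0.0671
gripper_force: 3.2
```

```bash
python3 -c "
from plan import *
f()"
```

```text
t 14.20 board mm [6.8785 4.784 ] z 0.028082718479908442 Fb [np.float64(-0.21338786698831447), np.float64(-6.795728998208004), np.float64(1.9531872022224364)] Tq [-1.1006  0.5442  0.0874] yaw 60.11016583450662 open 0.06708917375142288
```

Call:
apply_moves --steps '[0,0.015,0,0,0,0,72,0,0.01,0,0,0,0,72,0,0,0,0,0,0,72]'

```text
t: 14.45
tool_pos: [0.5474, 0.0368, 0.028]
orientation: [-0.81, -3.034, 0.003]
force: [-4.6, -8.0, 2.7]
opening: 0.067
gripper_force: 4.7
```

Call:
apply_moves --steps '[0,0.01,0,0,0,0,72,0,0,0,0,0,0,72]'

```text
t: 14.62
tool_pos: [0.5474, 0.0368, 0.028]
orientation: [-0.81, -3.034, 0.004]
force: [-4.7, -9.3, 4.0]
opening: 0.0672
gripper_force: 5.3
```

```bash
python3 -c "
from plan import *
f()"
```

```text
t 14.62 board mm [6.8971 4.9328] z 0.028023145578436066 Fb [np.float64(0.49794328261463683), np.float64(-10.38689411903447), np.float64(4.026694675770072)] Tq [-1.7389  0.9186  0.0451] yaw 60.104963445816274 open 0.06723190520669212
```

Call:
apply_moves --steps '[0,-0.06,0,0,0,0,72,0,-0.06,0,0,0,0,72,0,0,-0.4,0,0,0,72,0,0,-0.8,0,0,0,72,0.2,0,-0.7,0,0,0,40,0.7,0,0,0,0,0,0,0.8,0,0,0,0,0,0,0.9,0,0,0,0,0,0,0.9,0,0,0,0,0,0,0.85,0,0,0,0,0,0,0,0,0,0,0,0,0,0,0,0,0,0,0,0]' --grip_force 20

```text
t: 15.62
tool_pos: [0.4331, 0.1009, 0.0861]
orientation: [0.807, 3.035, 0.002]
force: [1.1, -0.1, 0.4]
opening: 0.018
gripper_force: 0.0
```

```bash
python3 -c "
from plan import *
f()
a=shot('top','t4');b=shot('side','s4')
a=np.hstack([cv2.imread('pics/t4.png')[130:290,160:300],cv2.imread('pics/s4.png')[130:290,160:300]])
cv2.imwrite('pics/c4.png',cv2.resize(a,None,fx=2.8,fy=2.8,interpolation=cv2.INTER_CUBIC))"
```

```text
t 15.62 board mm [-124.1703    3.5179] z 0.08607058802490063 Fb [np.float64(1.031776216664924), np.float64(0.4397284079464935), np.float64(0.4400693421109013)] Tq [-0.0228 -0.0115  0.0273] yaw 60.21829260444372 open 0.01800110420511975
```

View pics/c4.png

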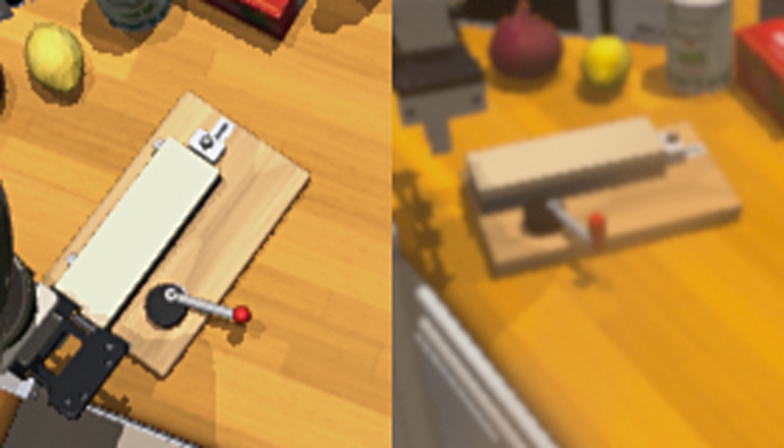

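Call:
apply_moves --steps '[0,-0.07,0.3,0,0,0,0,0,0,0.5,0,0,0,0,0,0,0.5,0,0,0,0,0,0,0.35,0,0,0,0,0,0,0.2,0,0,0,0,0,0,0,0,0,0,0,0,0,0,0,0,0,0]'

```text
t: 16.3
tool_pos: [0.4321, 0.0979, 0.0294]
orientation: [-0.811, -3.034, 0.001]
force: [-0.3, -0.0, 0.4]
opening: 0.0004
gripper_force: 0.0
```

```bash
python3 -c "
from plan import *
f()"
```

```text
t 16.30 board mm [-123.5278    0.4312] z 0.029412799230140226 Fb [np.float64(-0.2812647968172887), np.float64(-0.20709426420267543), np.float64(0.36591448511179553)] Tq [-0.0179 -0.031  -0.0501] yaw 60.0901052317626 open 0.0003619419517998972
```

Call:
apply_moves --steps '[-0.12,0.01,0,0,0,0,0,-0.12,0.01,0,0,0,0,0,-0.06,0,0,0,0,0,0,-0.04,0,0,0,0,0,0,-0.04,0,0,0,0,0,0,0,0,0,0,0,0,0]'

```text
t: 16.8
tool_pos: [0.4427, 0.0929, 0.0299]
orientation: [0.81, 3.035, 0.0]
force: [0.2, 0.3, 1.4]
opening: 0.0003
gripper_force: 0.0
```

Call:
apply_moves --steps '[-0.03,0,0,0,0,0,0,-0.03,0,0,0,0,0,0,-0.03,0,0,0,0,0,0,0,0,0,0,0,0,0]'

```text
t: 17.13
tool_pos: [0.4448, 0.0916, 0.0296]
orientation: [0.81, 3.035, -0.0]
force: [0.2, -0.8, 0.2]
opening: 0.0006
gripper_force: 0.0
```

Call:
apply_moves --steps '[-0.03,0,0,0,0,0,0,-0.03,0,0,0,0,0,0,-0.03,0,0,0,0,0,0,0,0,0,0,0,0,0]'

```text
t: 17.47
tool_pos: [0.4468, 0.0904, 0.0296]
orientation: [-0.81, -3.035, -0.0]
force: [-2.3, 1.2, 2.5]
opening: 0.0005
gripper_force: 1.3
```

```bash
python3 -c "
from plan import *
f()"
```

```text
t 17.47 board mm [-107.0757    1.2113] z 0.029584027705003752 Fb [np.float64(-2.5832207559910167), np.float64(-0.08665380015969637), np.float64(2.515801573745825)] Tq [0.1531 0.3714 0.0414] yaw 60.11048307225345 open 0.0004755842590407157
```

Call:
apply_moves --steps '[-0.025,0,0,0,0,0,0,-0.025,0,0,0,0,0,0,-0.025,0,0,0,0,0,0,0,0,0,0,0,0,0]'

```text
t: 17.8
tool_pos: [0.4483, 0.0896, 0.0295]
orientation: [-0.81, -3.034, -0.0]
force: [-3.9, 2.0, 4.1]
opening: 0.0005
gripper_force: 2.6
```

Call:
apply_moves --steps '[-0.025,0,0,0,0,0,0,-0.02,0,0,0,0,0,0,-0.02,0,0,0,0,0,0,0,0,0,0,0,0,0]'

```text
t: 18.13
tool_pos: [0.4499, 0.0886, 0.0295]
orientation: [-0.809, -3.034, -0.0]
force: [-4.9, 3.4, 3.6]
opening: 0.0004
gripper_force: 2.8
```

Call:
apply_moves --steps '[-0.02,0,0,0,0,0,0,-0.02,0,0,0,0,0,0,0,0,0,0,0,0,0]'

```text
t: 18.38
tool_pos: [0.4508, 0.0881, 0.0295]
orientation: [-0.809, -3.033, -0.0]
force: [-5.1, 2.9, 4.3]
opening: 0.0004
gripper_force: 3.1
```

Call:
apply_moves --steps '[-0.02,0,0,0,0,0,0,-0.02,0,0,0,0,0,0,0,0,0,0,0,0,0]'

```text
t: 18.63
tool_pos: [0.4515, 0.0878, 0.0295]
orientation: [-0.809, -3.033, -0.001]
force: [-7.8, 4.8, 6.2]
opening: 0.0006
gripper_force: 4.5
```

```bash
python3 -c "
from plan import *
f()"
```

```text
t 18.63 board mm [-101.6467    1.2853] z 0.02949601169438961 Fb [np.float64(-9.114749805619788), np.float64(0.2840186269271672), np.float64(6.219521258229931)] Tq [0.7377 1.2692 0.0495] yaw 60.125034310745846 open 0.0006317667089478674
```

Call:
apply_moves --steps '[-0.02,0,0,0,0,0,0,0,0,0,0,0,0,0]'

```text
t: 18.8
tool_pos: [0.4515, 0.0877, 0.0295]
orientation: [-0.809, -3.032, -0.001]
force: [-9.9, 6.0, 10.5]
opening: 0.0008
gripper_force: 6.1
```

Call:
apply_moves --steps '[-0.015,0,0,0,0,0,0,0,0,0,0,0,0,0]'

```text
t: 18.97
tool_pos: [0.4515, 0.0877, 0.0295]
orientation: [-0.808, -3.031, -0.001]
force: [-13.9, 6.9, 11.6]
opening: 0.0004
gripper_force: 7.4
```

```bash
python3 -c "
from plan import *
f()"
```

```text
t 18.97 board mm [-101.6173    1.2908] z 0.029506161502392648 Fb [np.float64(-15.482864088030663), np.float64(-0.8880122535749395), np.float64(11.640983552118799)] Tq [1.1436 2.0346 0.0671] yaw 60.13255959618568 open 0.00042616409070988875
```

Call:
apply_moves --steps '[0,0,0,0,0,0,0,0,0,0,0,0,0,0,0,0,0,0,0,0,0,0,0,0,0,0,0,0,0,0,0,0,0,0,0]'

```text
t: 19.38
tool_pos: [0.4515, 0.0877, 0.0295]
orientation: [-0.808, -3.031, -0.001]
force: [-12.5, 6.6, 11.8]
opening: 0.0006
gripper_force: 7.3
```

Call:
apply_moves --steps '[0.06,0,0,0,0,0,0,0.3,0,0,0,0,0,0,0.4,0,0,0,0,0,0,0,0,-0.7,0,0,0,0,0,0,-0.9,0,0,0,0,0,0,-0.9,0,0,0,0,0,0,0,0,0,0,0]'

```text
t: 19.97
tool_pos: [0.4372, 0.0983, 0.1103]
orientation: [0.808, 3.027, 0.005]
force: [2.3, 0.4, 0.4]
opening: 0.0002
gripper_force: 0.0
```

```bash
cat > sm.py <<'E'
from plan import *
f()
def meas(n):
    im=cv2.imread(f"pics/{n}.png"); hsv=cv2.cvtColor(im,cv2.COLOR_BGR2HSV)
    m=((hsv[...,1]<60)&(hsv[...,2]>170)).astype(np.uint8); k=np.zeros_like(m); k[178:250,180:242]=1; m*=k
    m=cv2.morphologyEx(m,cv2.MORPH_OPEN,np.ones((9,9)))
    c=max(cv2.findContours(m,0,cv2.CHAIN_APPROX_NONE)[0],key=cv2.contourArea)[:,0]
    g=np.array([w2b(ray("top",q,.054)) for q in c])*1000
    (cx,cy),wh,a=cv2.minAreaRect(g.astype(np.float32))
    # long edges by robust line
    out=[]
    for s in(1,-1):
        e=g[(np.abs(g[:,1]-cy-s*29)<6)&(np.abs(g[:,0]-cx)<65)]
        vx,vy,x0,y0=cv2.fitLine(e.astype(np.float32),cv2.DIST_HUBER,0,.01,.01).ravel(); out.append((np.arctan(vy/vx),y0))
    print(n,(cx,cy),wh,a,"edges",out)
shot("top","t5"); meas("t4"); meas("t5")
E
python3 sm.py
```

```text
t 19.97 board mm [-119.3419    3.3318] z 0.11025000949437538 Fb [np.float64(1.7805169119934812), np.float64(1.431321966933037), np.float64(0.3716200039486705)] Tq [-0.0378 -0.0066 -0.0196] yaw 60.11454157861936 open 0.00021724674278462438
t4 (-5.594291687011719, 3.4886112213134766) (175.14642333984375, 63.47727966308594) 0.43772774934768677 edges [(np.float32(0.00020268728), np.float32(29.851305)), (np.float32(0.011587683), np.float32(-27.510548))]
t5 (1.1245651245117188, 2.4708824157714844) (184.2322235107422, 62.391048431396484) 0.43281617760658264 edges [(np.float32(0.0032978775), np.float32(29.277208)), (np.float32(0.011461076), np.float32(-27.898642))]
```

Call:
apply_moves --steps '[-0.78,-0.33,0,0,0,0,0,-0.78,-0.33,0,0,0,0,0,-0.78,-0.33,0,0,0,0,0,-0.78,-0.33,0,0,0,0,0,-0.78,-0.33,0,0,0,0,0,-0.8,-0.33,0,0,0,0,0,0,0,0.6,0,0,0,0,0,0,0.8,0,0,0,0,0,0,0.7,0,0,0,0,0,0,0.35,0,0,0,0,0,0,0.2,0,0,0,0,0,0,0,0,0,0,0]'

```text
t: 21.02
tool_pos: [0.5253, -0.0237, 0.0238]
orientation: [-0.809, -3.033, 0.001]
force: [0.4, -1.7, 0.5]
opening: 0.0003
gripper_force: 0.0
```

```bash
python3 -c "
from plan import *
f()"
```

```text
t 21.02 board mm [ 17.8304 -58.5712] z 0.023793359326878042 Fb [np.float64(1.1630914540081336), np.float64(-1.2727234056606336), np.float64(0.4556138752241228)] Tq [-0.03    0.0032  0.0001] yaw 60.11800363740012 open 0.00031045371878087914
```

Call:
apply_moves --steps '[0,0,-0.18,0,0,0,0,0,0.12,0,0,0,0,0,0,0.1,0,0,0,0,0,0,0.06,0,0,0,0,0,0,0.03,0,0,0,0,0,0,0,0,0,0,0,0]'

```text
t: 21.52
tool_pos: [0.5314, -0.0155, 0.0308]
orientation: [0.809, 3.035, 0.0]
force: [0.8, 0.6, -0.1]
opening: 0.0005
gripper_force: 0.0
```

Call:
apply_moves --steps '[0,0.025,0,0,0,0,0,0,0.02,0,0,0,0,0,0,0.015,0,0,0,0,0,0,0,0,0,0,0,0]'

```text
t: 21.85
tool_pos: [0.532, -0.0143, 0.0305]
orientation: [-0.81, -3.035, -0.0]
force: [0.3, -0.4, 0.7]
opening: 0.0003
gripper_force: 0.0
```

Call:
apply_moves --steps '[0,0.02,0,0,0,0,0,0,0.015,0,0,0,0,0,0,0,0,0,0,0,0]'

```text
t: 22.1
tool_pos: [0.5326, -0.0134, 0.0305]
orientation: [-0.81, -3.035, 0.0]
force: [-0.5, 0.4, -0.6]
opening: 0.0007
gripper_force: 0.0
```

```bash
python3 -c "
from plan import *
f()"
```

```text
t 22.10 board mm [ 19.0169 -46.0057] z 0.030523024593930984 Fb [np.float64(-0.6380134007572087), np.float64(0.07230245644279498), np.float64(-0.609495592499345)] Tq [-0.0171 -0.004   0.0186] yaw 60.107152010951104 open 0.0006601893450238409
```

Call:
apply_moves --steps '[0,0.025,0,0,0,0,0,0,0.02,0,0,0,0,0,0,0,0,0,0,0,0]'

```text
t: 22.35
tool_pos: [0.5332, -0.0123, 0.0305]
orientation: [-0.81, -3.035, 0.0]
force: [0.4, -1.5, -0.5]
opening: 0.0007
gripper_force: 0.4
```

Call:
apply_moves --steps '[0,0.025,0,0,0,0,0,0,0.02,0,0,0,0,0,0,0,0,0,0,0,0]'

```text
t: 22.6
tool_pos: [0.5336, -0.0118, 0.0305]
orientation: [-0.81, -3.035, 0.002]
force: [-2.2, -4.4, 1.5]
opening: 0.0003
gripper_force: 2.7
```

Call:
apply_moves --steps '[0,0.02,0,0,0,0,0,0,0.01,0,0,0,0,0,0,0,0,0,0,0,0]'

```text
t: 22.85
tool_pos: [0.5337, -0.0117, 0.0305]
orientation: [-0.81, -3.034, 0.004]
force: [-5.1, -7.6, 3.4]
opening: -0.0001
gripper_force: 4.6
```

```bash
python3 -c "
from plan import *
f()"
```

```text
t 22.85 board mm [ 19.1574 -43.9903] z 0.030521553000724323 Fb [np.float64(-0.6586586099141774), np.float64(-9.121786320401089), np.float64(3.4344162731412253)] Tq [-1.3135  0.7308  0.0158] yaw 60.10047927888156 open -5.16674873111614e-05
```

Call:
apply_moves --steps '[0,-0.1,0,0,0,0,0,0,-0.2,0,0,0,0,0,0,0,-0.5,0,0,0,0,0,0,-0.9,0,0,0,0,0,0,-0.9,0,0,0,0,0.74,0.3,-0.3,0,0,0,0,0.74,0.3,0,0,0,0,0,0.74,0.3,0,0,0,0,0,0.74,0.3,0,0,0,0,0,0.74,0.3,0,0,0,0,0,0.74,0.3,0,0,0,0,0,0,0,0,0,0,0,0]'

```text
t: 23.85
tool_pos: [0.439, 0.0976, 0.1082]
orientation: [-0.807, -3.035, -0.002]
force: [0.5, 1.4, -0.6]
opening: 0.0003
gripper_force: 0.0
```

Call:
apply_moves --steps '[0,0,0.4,0,0,0,0,0,0,0.7,0,0,0,0,0,0,0.7,0,0,0,0,0,0,0.4,0,0,0,0,0,0,0.2,0,0,0,0,0,0,0,0,0,0,0,0,0,0,0,0,0,0]'

```text
t: 24.43
tool_pos: [0.4415, 0.0946, 0.0363]
orientation: [-0.811, -3.035, 0.0]
force: [0.4, 0.1, 0.8]
opening: 0.0
gripper_force: 0.0
```

```bash
python3 -c "
from plan import *
f()"
```

```text
t 24.43 board mm [-113.7721    2.2455] z 0.03633547600177061 Fb [np.float64(0.32615781255906395), np.float64(0.2575210545932614), np.float64(0.8477571224469113)] Tq [-0.0506 -0.0161 -0.0193] yaw 60.072054214006876 open 4.5944443709335786e-05
```

Call:
apply_moves --steps '[0,-0.03,0.2,0,0,0,0,-0.1,0,0,0,0,0,0,-0.1,0,0,0,0,0,0,-0.06,0,0,0,0,0,0,-0.04,0,0,0,0,0,0,-0.03,0,0,0,0,0,0,0,0,0,0,0,0,0]'

```text
t: 25.02
tool_pos: [0.4498, 0.0894, 0.0308]
orientation: [0.81, 3.035, 0.0]
force: [-0.4, -1.0, 0.6]
opening: 0.0002
gripper_force: 0.0
```

Call:
apply_moves --steps '[-0.025,0,0,0,0,0,0,-0.02,0,0,0,0,0,0,0,0,0,0,0,0,0]'

```text
t: 25.27
tool_pos: [0.4507, 0.0887, 0.0306]
orientation: [0.81, 3.035, 0.0]
force: [0.0, 0.9, 0.6]
opening: 0.0004
gripper_force: 0.0
```

```bash
python3 -c "
from plan import *
f()"
```

```text
t 25.27 board mm [-102.8412    1.7213] z 0.030565374431274203 Fb [np.float64(-0.4373347561534416), np.float64(0.8136843425324454), np.float64(0.6176717329886957)] Tq [-0.0087 -0.0096  0.0103] yaw 60.11474515937387 open 0.000428818258223838
```

Call:
apply_moves --steps '[-0.025,0,0,0,0,0,0,-0.02,0,0,0,0,0,0,0,0,0,0,0,0,0]'

```text
t: 25.52
tool_pos: [0.4516, 0.0882, 0.0305]
orientation: [-0.81, -3.035, -0.0]
force: [-1.2, 0.8, -0.0]
opening: 0.0005
gripper_force: 0.8
```

Call:
apply_moves --steps '[-0.02,0,0,0,0,0,0,-0.015,0,0,0,0,0,0,0,0,0,0,0,0,0]'

```text
t: 25.77
tool_pos: [0.4517, 0.0881, 0.0304]
orientation: [-0.809, -3.033, -0.0]
force: [-5.8, 3.8, 6.1]
opening: 0.0004
gripper_force: 3.7
```

Call:
apply_moves --steps '[-0.02,0,0,0,0,0,0,-0.01,0,0,0,0,0,0,0,0,0,0,0,0,0]'

```text
t: 26.02
tool_pos: [0.4517, 0.088, 0.0304]
orientation: [-0.809, -3.032, -0.001]
force: [-11.3, 4.8, 9.3]
opening: 0.0005
gripper_force: 5.9
```

```bash
python3 -c "
from plan import *
f()"
```

```text
t 26.02 board mm [-101.605     1.6472] z 0.03035961843562114 Fb [np.float64(-12.17469172853265), np.float64(-1.4283481121896315), np.float64(9.319615685291863)] Tq [0.8597 1.6895 0.1229] yaw 60.13112087051938 open 0.00045395105747003813
```

Call:
apply_moves --steps '[-0.015,0,0,0,0,0,0,0,0,0,0,0,0,0,0,0,0,0,0,0,0,0,0,0,0,0,0,0,0,0,0,0,0,0,0,0,0,0,0,0,0,0]'

```text
t: 26.52
tool_pos: [0.4517, 0.088, 0.0303]
orientation: [-0.808, -3.031, -0.001]
force: [-12.5, 5.9, 10.2]
opening: 0.0002
gripper_force: 6.9
```

Call:
apply_moves --steps '[0.08,0,0,0,0,0,0,0.25,0,0,0,0,0,0,0,0,-0.7,0,0,0,0,0,0,-0.9,0,0,0,0,0,0,-0.9,0,0,0,48,-0.1,-0.7,-0.2,0,0,0,48,-0.3,-0.8,0,0,0,0,48,-0.6,-0.8,0,0,0,0,48,-0.75,-0.7,0,0,0,0,48,-0.75,-0.6,0,0,0,0,48,-0.75,-0.6,0,0,0,0,48,0,0,0,0,0,0,48]'

```text
t: 27.52
tool_pos: [0.4684, -0.07, 0.1121]
orientation: [0.814, 3.032, -0.003]
force: [0.8, -0.5, 0.8]
opening: 0.0435
gripper_force: 0.0
```

```bash
cat > k.py <<'E'
from plan import *
f()
shot("side","s6"); shot("top","t6")
for n,z in (("t5",.066),("top0",.066),("t6",.066),("s6",.055),("side0",.055)):
    im=cv2.imread(f"pics/{n}.png").astype(int); c="top" if n[0]=="t" else "side"
    m=((im[...,2]>110)&(im[...,1]<.4*im[...,2])&(im[...,0]<.4*im[...,2])); k=np.zeros_like(m)
    if c=="top": k[225:262,225:265]=1
    else: k[195:228,215:250]=1
    m&=k; ys,xs=np.nonzero(m)
    if len(xs): print(n,len(xs),xs.mean(),ys.mean(),w2b(ray(c,(xs.mean(),ys.mean()),z))*1000)
E
python3 k.py
```

```text
t 27.52 board mm [  -8.4044 -127.1142] z 0.1120840994347724 Fb [np.float64(0.9345942337453494), np.float64(-0.03513386565266713), np.float64(0.7909962465037895)] Tq [-0.0682  0.0056 -0.0065] yaw 59.93882993643321 open 0.04353130415888545
t5 26 245.80769230769232 241.84615384615384 [ -13.8539 -125.7125]
top0 26 245.80769230769232 241.84615384615384 [ -13.8539 -125.7125]
s6 1 233.0 208.0 [ -10.6893 -111.4516]
side0 5 232.6 207.8 [ -11.391  -110.3492]
```

Call:
apply_moves --steps '[0.15,0.07,0.3,0,0,0,48,0,0,0.6,0,0,0,48,0,0,0.6,0,0,0,48,0,0,0.35,0,0,0,48,0,0,0.2,0,0,0,48,0,0,0,0,0,0,48,0,0,0,0,0,0,48]'

```text
t: 28.2
tool_pos: [0.464, -0.0614, 0.05]
orientation: [-0.809, -3.035, 0.0]
force: [-0.2, -0.5, -0.4]
opening: 0.0449
gripper_force: 0.0
```

```bash
cat > v.py <<'E'
from plan import *
f()
a=shot('top','t7');b=shot('side','s7')
a=np.hstack([cv2.imread('pics/t7.png')[160:290,180:300],cv2.imread('pics/s7.png')[130:260,170:290]])
cv2.imwrite('pics/c7.png',cv2.resize(a,None,fx=3.2,fy=3.2,interpolation=cv2.INTER_CUBIC))
E
python3 v.py
```

```text
t 28.20 board mm [ -16.5282 -121.8585] z 0.05003815179628533 Fb [np.float64(0.06279399256727328), np.float64(-0.5982004683700525), np.float64(-0.3801475736840594)] Tq [-0.0496  0.0304  0.0321] yaw 60.15242762366975 open 0.044869074205726944
```

View pics/c7.png

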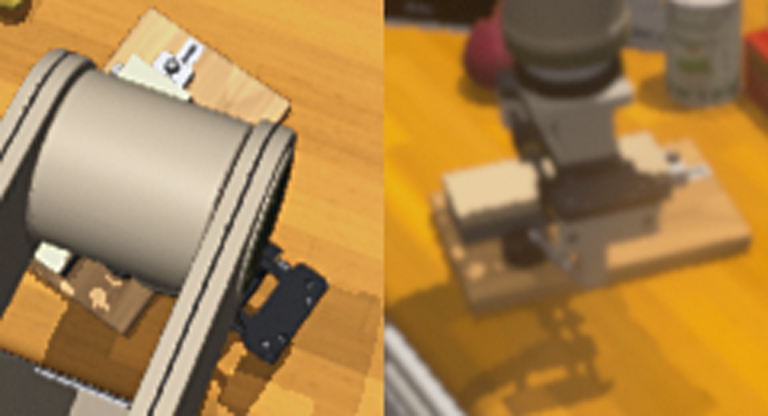

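Call:
apply_moves --steps '[-0.08,-0.1,0,0,0,0,48,0,0,0,0,0,0,30,0,0,0,0,0,0,10,0,0,0,0,0,0,10,0,0,0,0,0,0,10,0,0,0,0,0,0,10,0,0,0,0,0,0,10,0,0,0,0,0,0,10]' --grip_force 15

```text
t: 28.97
tool_pos: [0.4647, -0.0659, 0.0501]
orientation: [0.81, 3.035, -0.0]
force: [-0.7, -0.9, 0.4]
opening: 0.0162
gripper_force: 15.0
```

```bash
python3 -c "
from plan import *
f()
ax=np.array([-.036,-.0595]); o=None
for d in range(290,180,-10):
    p=ax+.07*np.array([np.cos(np.radians(d)),np.sin(np.radians(d))])
    if o is not None: print(d,'tool x,y',-(p-o)[0]/.03,(p-o)[1]/.03)
    o=p"
```

```text
t 28.97 board mm [ -13.6382 -125.3304] z 0.050083989391117946 Fb [np.float64(-0.1890388601384853), np.float64(-1.1690486342639006), np.float64(0.35913994437098434)] Tq [-0.2197  0.0706 -0.0312] yaw 60.109830767768706 open 0.0161653325960274
280 tool x,y 0.3928679198703911 -0.10526864186136686
270 tool x,y 0.40517908122283713 -0.035448576304847323
260 tool x,y 0.40517908122283697 0.035448576304847323
250 tool x,y 0.3928679198703891 0.10526864186136686
240 tool x,y 0.3686196655734414 0.17189017300342965
230 tool x,y 0.3331710892685913 0.23328890821940804
220 tool x,y 0.28759927800902274 0.28759927800902363
210 tool x,y 0.23328890821940804 0.3331710892685913
200 tool x,y 0.17189017300342965 0.36861966557344
190 tool x,y 0.10526864186136595 0.3928679198703891
```

Call:
apply_moves --steps '[0.196,-0.06,0,0,0,0,10,0.197,-0.045,0,0,0,0,10,0.2,-0.027,0,0,0,0,10,0.205,-0.009,0,0,0,0,10,0.205,0.009,0,0,0,0,10,0.2,0.027,0,0,0,0,10,0.2,0.045,0,0,0,0,10,0.193,0.06,0,0,0,0,10,0,0,0,0,0,0,10]'

```text
t: 29.72
tool_pos: [0.4224, -0.0413, 0.0501]
orientation: [-0.809, -3.035, 0.0]
force: [1.8, 0.4, 0.9]
opening: 0.0166
gripper_force: 15.0
```

```bash
python3 -c "
from plan import *
f()"
```

```text
t 29.72 board mm [ -62.6237 -125.1087] z 0.05013055945530052 Fb [np.float64(1.3756894112262383), np.float64(1.2174800920373614), np.float64(0.9251376826139536)] Tq [-0.1496 -0.1543 -0.0929] yaw 60.13487852675625 open 0.01655421914442664
```

Call:
apply_moves --steps '[0.188,0.078,0,0,0,0,10,0.18,0.094,0,0,0,0,10,0.171,0.11,0,0,0,0,10,0.162,0.124,0,0,0,0,10,0.149,0.138,0,0,0,0,10,0.138,0.149,0,0,0,0,10,0,0,0,0,0,0,10,0,0,0,0,0,0,10]'

```text
t: 30.38
tool_pos: [0.4049, -0.0089, 0.0494]
orientation: [-0.808, -3.03, 0.003]
force: [-11.4, -3.0, 9.4]
opening: 0.0161
gripper_force: 15.0
```

```bash
python3 -c "
from plan import *
f()"
```

```text
t 30.38 board mm [ -93.9102 -105.7574] z 0.04938071718705582 Fb [np.float64(-8.415371357770022), np.float64(-8.282818969426494), np.float64(9.39976976466085)] Tq [-0.5839  1.9981 -0.1053] yaw 60.14123822424326 open 0.01608330599266379
```

Call:
apply_moves --steps '[0,0,0,0,0,0,34,0,0,0,0,0,0,34,0,0,0,0,0,0,34,0,0,0,0,0,0,34]'

```text
t: 30.72
tool_pos: [0.4078, -0.0089, 0.05]
orientation: [-0.81, -3.035, -0.0]
force: [-0.6, -0.4, -0.7]
opening: 0.0313
gripper_force: 0.0
```

```bash
cat > k2.py <<'E'
from plan import *
f()
for c in("side","top"):
    eyes.read_camera(c)
    for n,z in(("lever_knob",.058),("cam_axis",.022)):
        r=eyes.place_of(c,n); print(c,n,[(d["conf"],w2b(ray(c,d["xy"],z))*1000) for d in r[:2]])
E
python3 k2.py
```

```text
t 30.72 board mm [ -91.3996 -104.2937] z 0.04995177745720999 Fb [np.float64(-0.3539963897539228), np.float64(-0.6630851059101854), np.float64(-0.7300084164896516)] Tq [-0.021   0.0098  0.0812] yaw 60.11420212099408 open 0.031288698891048926
side lever_knob [(0.6, array([ -89.0641, -100.3813])), (0.29, array([ 268.6691, -357.2475]))]
side cam_axis [(0.91, array([-34.9156, -71.7069]))]
top lever_knob []
top cam_axis [(0.6, array([-27.6459, -68.5551]))]
```

Call:
apply_moves --steps '[0.1,0.03,0,0,0,0,26,0,0.04,0,0,0,0,26,0,0.04,0,0,0,0,26,0.02,0.05,0,0,0,0,26,0.03,0.06,0,0,0,0,26,0.03,0.06,0,0,0,0,26,0,0,0,0,0,0,26]'

```text
t: 31.6
tool_pos: [0.4072, 0.0013, 0.0498]
orientation: [-0.81, -3.035, -0.0]
force: [-2.8, -0.9, -0.6]
opening: 0.0243
gripper_force: 1.0
```

```bash
python3 -c "
from plan import *
f()"
```

```text
t 31.60 board mm [-96.9678 -95.7754] z 0.049823314560443116 Fb [np.float64(-1.9512460045071878), np.float64(-2.1990856889771715), np.float64(-0.6220116940067646)] Tq [-0.1869  0.3779 -0.0059] yaw 60.122223967918664 open 0.02434655678541682
```

Call:
apply_moves --steps '[0.04,0.08,0,0,0,0,26,0.04,0.08,0,0,0,0,26,0.03,0.08,0,0,0,0,26,0.03,0.08,0,0,0,0,26,0,0,0,0,0,0,26]'

```text
t: 32.02
tool_pos: [0.4086, 0.0118, 0.0501]
orientation: [0.81, 3.035, 0.0]
force: [-2.1, -0.4, -0.4]
opening: 0.0247
gripper_force: 0.7
```

```bash
python3 -c "
from plan import *
f()"
```

```text
t 32.02 board mm [-100.9595  -85.9679] z 0.05009616530688381 Fb [np.float64(-1.6435718047652064), np.float64(-1.4214655959691846), np.float64(-0.3992000733422496)] Tq [-0.1543  0.2227 -0.0181] yaw 60.133869379200355 open 0.024677027368247062
```

Call:
apply_moves --steps '[0.03,0.08,0,0,0,0,26,0.02,0.08,0,0,0,0,26,0.02,0.08,0,0,0,0,26,0.02,0.08,0,0,0,0,26,0,0,0,0,0,0,26]'

```text
t: 32.43
tool_pos: [0.4105, 0.0212, 0.0497]
orientation: [-0.81, -3.034, 0.0]
force: [-3.2, -2.0, -1.1]
opening: 0.0242
gripper_force: 1.6
```

```bash
python3 -c "
from plan import *
f()"
```

```text
t 32.43 board mm [-104.0392  -76.8009] z 0.04973382267634405 Fb [np.float64(-1.7989145149682422), np.float64(-3.314565199627652), np.float64(-1.109501670364836)] Tq [-0.2794  0.5384 -0.0154] yaw 60.11876553288432 open 0.024249718772610358
```

Call:
apply_moves --steps '[0.01,0.07,0,0,0,0,26,0.01,0.07,0,0,0,0,26,0.01,0.07,0,0,0,0,26,0,0,0,0,0,0,26]'

```text
t: 32.77
tool_pos: [0.4132, 0.0271, 0.0499]
orientation: [-0.81, -3.035, -0.0]
force: [-2.3, -1.3, -0.7]
opening: 0.0245
gripper_force: 1.3
```

Call:
apply_moves --steps '[0,0.05,0,0,0,0,26,0,0.05,0,0,0,0,26,0,0,0,0,0,0,26]'

```text
t: 33.02
tool_pos: [0.4146, 0.0292, 0.0499]
orientation: [-0.81, -3.035, 0.001]
force: [-4.1, -3.6, 0.4]
opening: 0.0245
gripper_force: 2.6
```

```bash
python3 -c "
from plan import *
f()"
```

```text
t 33.02 board mm [-104.4723  -67.836 ] z 0.049944391429483675 Fb [np.float64(-1.7471922884473623), np.float64(-5.141713116809621), np.float64(0.4088804029916915)] Tq [-0.6261  0.82    0.031 ] yaw 60.113045103820575 open 0.024480568004275123
```

Call:
apply_moves --steps '[0,0.025,0,0,0,0,26,0,0.02,0,0,0,0,26,0,0,0,0,0,0,26]'

```text
t: 33.27
tool_pos: [0.4147, 0.0295, 0.0498]
orientation: [-0.81, -3.034, 0.004]
force: [-7.0, -8.2, 2.7]
opening: 0.0243
gripper_force: 5.5
```

```bash
python3 -c "
from plan import *
f()"
```

```text
t 33.27 board mm [-104.5649  -67.5469] z 0.04981369399144159 Fb [np.float64(-2.0447214463646466), np.float64(-10.577448341129589), np.float64(2.72873710391532)] Tq [-1.5188  1.4315 -0.0457] yaw 60.11357476687459 open 0.024316590972964038
```

Call:
apply_moves --steps '[0,-0.08,0,0,0,0,26,0,-0.09,0,0,0,0,26,0,0,0,0,0,0,26,0,0,-0.5,0,0,0,26,0,0,-0.9,0,0,0,26,0,0,-0.9,0,0,0,26,0.8,0,-0.5,0,0,0,26,0.7,0,0,0,0,0,26,0,0,0,0,0,0,26]'

```text
t: 34.02
tool_pos: [0.3735, 0.05, 0.1355]
orientation: [0.808, 3.033, 0.003]
force: [0.6, -0.3, -0.6]
opening: 0.0239
gripper_force: 0.0
```

```bash
cat > v2.py <<'E'
from sm import *
shot('top','t8');b=shot('side','s8'); meas("t8")
a=np.hstack([cv2.imread('pics/t8.png')[155:285,170:290],cv2.imread('pics/s8.png')[140:270,170:290]])
cv2.imwrite('pics/c8.png',cv2.resize(a,None,fx=3.3,fy=3.3,interpolation=cv2.INTER_CUBIC))
E
python3 v2.py
```

```text
t 34.02 board mm [-150.4658  -70.2855] z 0.13551334525088352 Fb [np.float64(0.6876509997458004), np.float64(0.03127176125808934), np.float64(-0.5652920449808738)] Tq [-0.0465 -0.0385 -0.0055] yaw 60.151780907892366 open 0.023863641922833776
t4 (-5.594291687011719, 3.4886112213134766) (175.14642333984375, 63.47727966308594) 0.43772774934768677 edges [(np.float32(0.00020268728), np.float32(29.851305)), (np.float32(0.011587683), np.float32(-27.510548))]
t5 (0.7674636840820312, 3.5372180938720703) (184.927490234375, 63.47727966308594) 0.43772774934768677 edges [(np.float32(0.0014681553), np.float32(29.768833)), (np.float32(0.0038292368), np.float32(-27.402292))]
t8 (0.7674636840820312, 3.5372180938720703) (184.927490234375, 63.47727966308594) 0.43772774934768677 edges [(np.float32(0.0014681553), np.float32(29.768833)), (np.float32(0.0038292368), np.float32(-27.402292))]
```

View pics/c8.png

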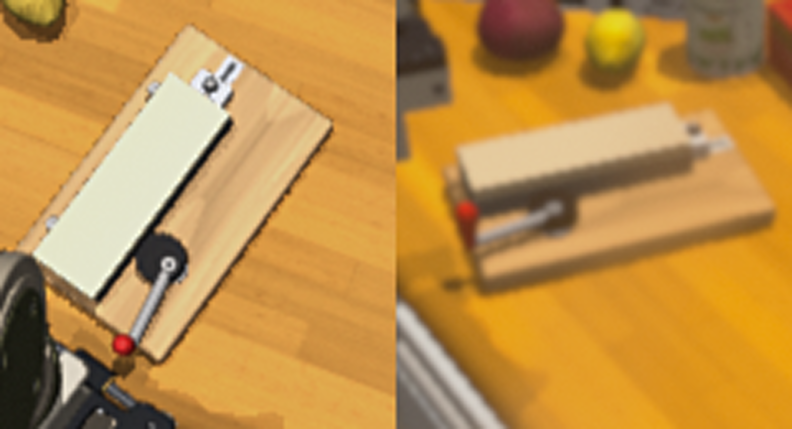

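The picture shows the lever swung fully round (knob at crop pixel 123,345), with the cam on the stone. The stone is against both dowels and the stop. I'm handing the job in.

```bash
python3 -c "
from plan import *
print(robot.close_job())"
```

```text
the job is handed in; nothing more can be done
None
```

I handed the job in at about 34 s of 72: the stone was pressed home on both dowels and the end stop, then clamped with the lever at its end stop, and the glass and mug were never approached. The final pictures and the force readings all fit, but the hand-in call did not report a verdict.

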